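# Clear the cup and stow the turning stick

### The job

The wooden turning stick belongs in the steel holder of the blue dish drainer, but a cup has been left standing between the holder's two plates. Stand that cup upright on the green plate first, then slide the stick, tip first from the robot's right, through the holes of both plates until the front of its handle rests against the first plate, and let go. Leave everything else where it is.

Things in the scene. Friction and masses are not known exactly. Their poses are not given: they have to be found in the camera images.
- drainer: blue plastic dish drainer fixed to the ledge: tray 240 mm (its x) by 350 mm (its y, -120 to 230), floor 12 mm above the ledge, walls 35 mm high; at its +y end a shut cutlery caddy. Origin: at ledge level below the middle of the stick holder; z up; y runs along the holder from the entry plate to the far plate
- caddy_top (a point): centre of the top of the drainer's shut cutlery caddy, 206 mm (drainer x) by 72 mm (y), 109 mm above the ledge
- hole_mid (a point): on the outer (-y) face of the holder's entry plate, at hole height (80 mm), axes as the drainer's, fixed to the drainer in the MIDDLE of the holder's sideways travel. The holder slides stiffly (about 6 N) along drainer x; the real hole stands anywhere up to 20 mm from here along +x or -x, so it is mostly not straight ahead of this point. That offset is NOT measured: find the hole by eye or by feeling with the tip
- far_mid (a point): the same for the far plate: on its far (+y) face, 136 mm along +y from hole_mid; both plates slide as one, so both holes are off by the same amount. Where the holder ends up sideways does not matter. Each steel plate: 90 mm wide (x), 8 mm thick (y), 58 to 102 mm above the ledge on a 30 mm foot, a round 16 mm hole centred in it, slightly chamfered on the -y side
- stick: wooden turning stick, 70 g, lying on the ledge right of the drainer, tip towards the drainer: a bar handle 110 mm long, 24 mm wide, 22 mm high, then a round shaft 12 mm thick and 180 mm long, the last 10 mm tapering to 9 mm. It lies flat on its handle, the shaft level, axis 11 mm above the ledge; its centre of mass is in the handle, near the front face. Origin: on the underside at the handle's front face; x points to the tip, z up
- stick_shoulder (a point): centre of the handle's front face, on the stick's axis; the handle reaches 110 mm back (-x) from here
- stick_tip (a point): tip of the stick, on its axis, 180 mm ahead of the handle's front face
- cup: stainless steel cup, the obstacle: 100 mm tall, 50 mm across at the foot, 56 mm at the open rim, wall 3 mm, standing upright on the tray floor between the holder's plates, so that it blocks the line of the holes. Origin: centre of its underside; z up
- plate: green melamine plate lying on the ledge, 180 mm across, 16 mm high at the rim, its flat inner floor about 115 mm across and 6.5 mm above the ledge. It and the pot lid may have changed places. Origin: centre of its underside; z up
- other_cup: second, identical stainless steel cup (100 mm tall) standing on the ledge on the robot's side of the drainer; a bystander. Origin: centre of its underside
- pot_lid: small aluminium pot lid lying upside down on its black knob, 134 mm across, 32 mm high; a bystander. It and the plate may have changed places. Origin: centre, at ledge level
- soap_bottle: clear soap bottle, 60 mm across, 170 mm tall, far side of the ledge; a bystander. Origin: centre of its underside
- spatula: kitchen spatula lying flat on the ledge, right of the stick; a bystander. Origin: on its underside
- jar: glass jar, 70 mm across, 90 mm tall, far side; a bystander. Origin: centre of its underside
- brush: dish brush lying on the far side behind the drainer; a bystander. Origin: on its underside
Mind the look-alikes: they are no part of the job. Several things have the shape of the plate; the one meant has the colours described above.

How it is judged (in metres and radians):
On the way, in this order (a step that is already met when the one before it is completed fails the run):
1. the cup from the drainer stands upright on the green plate (horizontal distance between cup and plate below 0.05 m and z of cup in the frame of plate between 0.003 and 0.013 m and angle between cup's own z axis and vertical below 0.1 rad and linear speed of cup below 0.03 m/s and contact force between cup and the fingers below 0.1 N), for 0.2 s.
2. the stick's tip has come out beyond the far plate, through both holes (y of stick_tip in the frame of hole_mid above 0.14 m and z of stick_tip in the frame of hole_mid between -0.015 and 0.015 m and x of stick_tip in the frame of hole_mid between -0.03 and 0.03 m), for 0.1 s.
At the end, for the whole second after the job is handed in: The cup stands upright (within 0.1 rad) on the green plate, its centre within 50 mm of the plate's; the stick lies through both holes of the holder with the front of its handle within 6 mm of the entry plate; both are released and at rest (all of step 2 and horizontal distance between cup and plate below 0.05 m and z of cup in the frame of plate between 0.003 and 0.013 m and angle between cup's own z axis and vertical below 0.1 rad and y of stick_shoulder in the frame of hole_mid above -0.006 m and z of stick_shoulder in the frame of hole_mid between -0.015 and 0.015 m and x of stick_shoulder in the frame of hole_mid between -0.03 and 0.03 m and linear speed of each of stick, cup below 0.02 m/s); the robot touches nothing.
It fails at once if a bystander is displaced by more than 40 mm (distance of any of other_cup, pot_lid, soap_bottle, spatula, jar, brush from where it was at the start of the episode above 0.04 m).
It fails at once if the cup is tipped over (angle between cup's own z axis and vertical above 0.8 rad).
It also fails if it takes over 72 s, if anything falls off the work surface, if the arm or the gripper's body presses on something with over 40 N, if the wrist force passes 120 N, or if a joint passes its speed limit or range.

### The arm

A 6-joint arm with a two-finger parallel gripper is mounted at the origin on the work surface. World frame = base frame: x ahead of the robot, y to its left, z up, the work surface at z = 0. Lengths are in mm, angles in rad, forces in N, time in s.
With the tool pointing down it reaches from about 350 to 875 mm from the base axis. Payload 4.2 kg.
Tool frame: the origin (TCP) lies midway between the tips of the shut fingers; the grasp point (between the pads) lies 19 mm behind it; y points along the fingers, x is the direction in which the jaws open and shut, and the axes are right-handed (so a half turn about y gives the same grasp; the last joint's range is limited). The gripper opens to 85 mm and grips with 20 to 120 N. Pads are 22 mm wide; open, the fingers measure 114 mm over their backs; the gripper's body (76 mm by 85 mm) begins 54 mm behind the grasp point. The pads swing forward as they close: fully open they stand 13 mm farther back than shut.
Start: joints at [0.259, 0.385, 0.008, 0, -1.194, -0.259], TCP at [624.979, 0.025, 231.312] pointing down, gripper open.
Joint ranges: [-3.14, 3.14], [-1.21, 2.06], [-1.07, 1.41], [-3.16, 2.05], [-2.99, -0.16], [-3.1, 3.1]. Speed limits (rad/s): [2.79, 2.79, 3.14, 3.14, 3.14, 3.14].

### API

Orientations are given as a unit quaternion [x, y, z, w].
In Python, from bench import read_state, get_image, job_done gives the robot as it stands.
- The arm moves only by the tool play_rows, never from a script. Its argument "series" is a list of rows, each a list of 7 numbers: the shift along the tool's x, y, z in m, then the turn, a rotation vector about the tool's x, y, z in rad, then the finger opening in m, from 0 to 0.0854. In form: [[x, y, z, wx, wy, wz, claw], ...]. A call has 1 to 10 rows; each row shifts and turns the pose as measured when the row begins, along the tool's axes as they then stand; what a row does not reach is not made up. A row lasts 1/10 s, in which the tool goes at most 50 mm and 8.59 degrees, less where a joint would pass 70% of its speed; a pose out of reach is approached as far as the arm can. A call with a gripper value outside its range is refused whole. The fingers move at their own pace and stop on an object; the grip force is fixed at half the most. Time passes only in rows, so rows that do not move let the fingers close. It gives the time, the measured TCP pose, the force and the opening at its end, in the units of the state.
- read_state(): the state, without advancing time (a new reading comes with each control period).
- get_image(name): name is "scene" or "side" or "wrist"; returns a dict with "color" (400x640x3 uint8, red, green, blue), "intrinsics" (3x3 intrinsics, pixels), "origin" and "orientation" of the camera in the world. Camera axes: x right, y down, z forward; pixel columns grow to the right and rows downward; lengths in mm; the calibration is good to about 2 mm. A picture is of the moment at which its call begins. There is no depth.
- job_done(): hands the job in, once; it reports no verdict.
The state is a dict: "clock": time; "joints": joint angles; "joint_vel": joint speeds; "joint_efforts": joint torques, N m; "position": TCP position; "ee_rot": TCP orientation; "contact_force": force on the tool from outside, world axes, zero at the start; "wrist_torque": the same for the moment, N m; "gripper_width": finger opening in mm.
Only numpy, scipy, OpenCV 4.12 (cv2) and the standard library are available. Lean on these libraries where they do the work, as an engineer would, in place of code of your own. Each camera call takes 0.05 s, during which the arm holds its last target. There are 200 camera calls.

## Working session

There is one attempt and no reset: what is moved stays moved. The work goes in short steps, Python scripts to look and compute and a tool call to move; the robot and the scene stay as the last step left them, time stands still between calls to the robot, and variables do not carry over. Pictures are saved under pics/ and viewed, about 8 in all and at most 12, crops included, and the job is handed in when it is done.

Besides the shell and the picture viewer there is one more tool, called after "Call:" as name(argument=value, ...), one argument or row to a line, values as JSON. play_rows: Moves the arm, as the interface text tells. Its arguments: {"type":"object","properties":{"series":{"type":"array","items":{"type":"array","items":{"type":"number"}}}},"required":["series"]}

```bash
mkdir -p pics; ls
cat > h.py <<'E'
import numpy as np, cv2
from scipy.spatial.transform import Rotation as R
from bench import read_state, get_image, job_done
def shot(name,f,crop=None,scale=1):
    d=get_image(name); im=d["color"][:,:,::-1].copy()
    np.savez('pics/'+f+'.npz',im=im,K=d["intrinsics"],o=d["origin"],q=d["orientation"])
    if crop: im=im[crop[1]:crop[3],crop[0]:crop[2]]
    if scale!=1: im=cv2.resize(im,None,fx=scale,fy=scale,interpolation=cv2.INTER_CUBIC)
    cv2.imwrite('pics/'+f+'.png',im)
def pix(f,u,v,z):
    d=np.load('pics/'+f+'.npz'); r=R.from_quat(d['q']).apply(np.linalg.inv(d['K'])@[u,v,1]); o=d['o']
    return o+r*(z-o[2])/r[2]
def proj(f,p):
    d=np.load('pics/'+f+'.npz'); c=R.from_quat(d['q']).inv().apply(np.array(p,float)-d['o']); c=d['K']@c.T if c.ndim==1 else (d['K']@c.T).T
    return c[...,:2]/c[...,2:]
E
python3 - <<'E'
from h import *
print(read_state())
for n in("scene","side","wrist"):
    shot(n,n+'0'); d=np.load(f'pics/{n}0.npz'); print(n,d['K'].tolist(),d['o'],d['q'])
a=[cv2.imread(f'pics/{n}0.png') for n in("scene","side")]
E
```

```text
pics
{'clock': 0.0, 'joints': array([ 2.58634822e-01,  3.85565323e-01,  6.62827496e-03, -4.71553467e-04,
       -1.19400297e+00, -2.58608883e-01]), 'joint_vel': array([ 1.19857551e-03, -6.57942152e-04,  7.36435439e-05,  4.96934431e-04,
       -2.12179943e-04, -4.33045184e-04]), 'joint_efforts': array([-9.55001960e-04, -3.92286408e+01,  1.88399577e+01,  4.18616563e+00,
       -4.72148502e-03,  8.27910434e-07]), 'position': array([6.24419591e+02, 3.38683605e-02, 2.30221324e+02]), 'ee_rot': array([ 0.00072   , -0.70706233,  0.70715039,  0.00082467]), 'contact_force': array([ 0.34949826, -1.4911245 ,  0.14766513]), 'wrist_torque': array([ 0.01828301, -0.02521863,  0.01279944]), 'gripper_width': 85.51317397698276}
scene [[456.95859014503867, 0.0, 321.8133317194541], [0.0, 456.95859014503867, 199.5430481716082], [0.0, 0.0, 1.0]] [1514.88958374 -582.59989169  813.03718218] [ 0.74672562  0.45013256 -0.24432166 -0.4243683 ]
side [[372.53749207759535, 0.0, 321.73034639183396], [0.0, 372.53749207759535, 200.50059786062863], [0.0, 0.0, 1.0]] [ 357.4016247  -751.13188414  985.22000695] [ 0.94096223 -0.06495201  0.03087165 -0.33078432]
wrist [[275.67084307785996, 0.0, 317.7025427123535], [0.0, 275.67084307785996, 196.79584844504615], [0.0, 0.0, 1.0]] [624.04754676 -71.79077579 373.91012188] [-2.32082890e-05  9.89658077e-01  1.43445940e-01 -3.91402629e-04]
```

View pics/scene0.png

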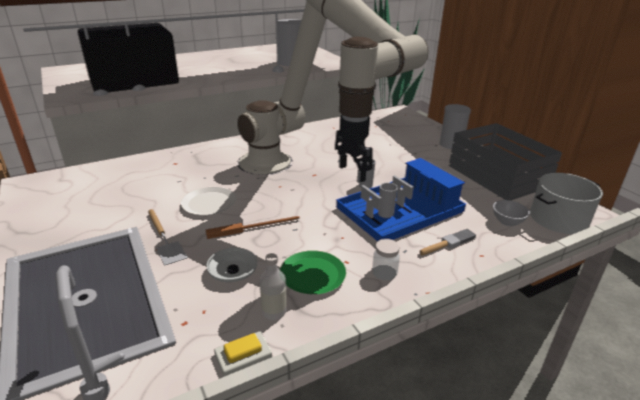

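View pics/side0.png

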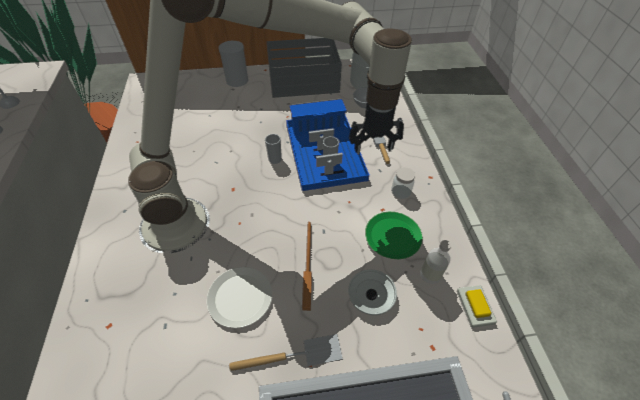

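Run:
```python
from h import *
a=cv2.imread('pics/side0.png')[95:205,260:420]; b=cv2.imread('pics/side0.png')[205:325,270:430]
cv2.imwrite('pics/c1.png',cv2.resize(np.vstack([a,b]),None,fx=2.6,fy=2.6,interpolation=cv2.INTER_CUBIC))
for n,u,v,z in [('cup rim',331,143,112),('plate',394,236,16),('stick back',307,308,22),('should',308,272,22),('tip',309,223,11),('lid',373,293,20),('ocup',273,140,100),('dr near left',303,189,0),('dr near right',368,179,0)]: print(n,pix('side0',u,v,z).round(0))
```

```text
cup rim [538. 189. 112.]
plate [ 686. -152.   16.]
stick back [ 390. -349.   22.]
should [ 406. -242.   22.]
tip [430. -64.  11.]
lid [ 577. -330.   20.]
ocup [342. 242. 100.]
dr near left [428.  90.   0.]
dr near right [663. 107.   0.]
```

View pics/c1.png

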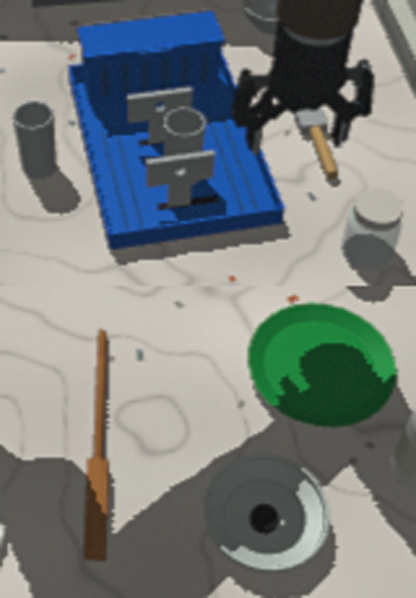

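View pics/wrist0.png

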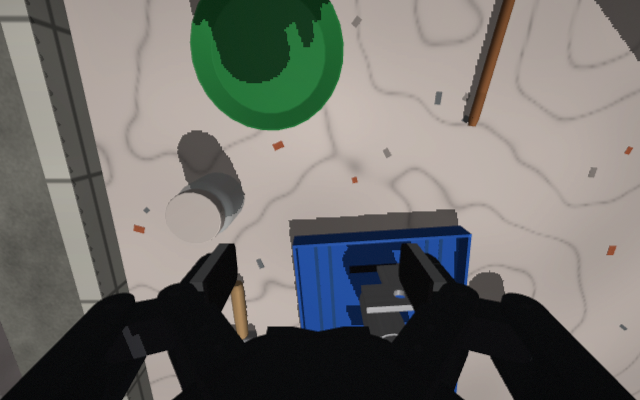

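Run:
```python
from h import *
P=lambda n,f,u,v,z: print(n,pix(f,u,v,z).round(1))
P('w NL top','wrist0',294,238,35);P('w NR top','wrist0',470,229,35)
P('s NL bot','side0',302.3,190,0);P('s NR bot','side0',369.2,179.6,0)
P('entry top L','side0',316.5,155.4,102);P('entry top R','side0',342.3,152.7,102);P('entry hole','side0',329.2,161.2,80)
P('far top L','side0',308.8,131.2,102);P('far top R','side0',333.8,128.8,102);P('far hole','side0',321,135.4,80)
P('cup','side0',331,142.3,112);P('plate','side0',393.8,235.4,16)
P('tip','side0',308.8,222.3,12);P('sh','side0',307.7,271.5,22);P('back','side0',306.5,309.6,22)
P('w tip','wrist0',471,123,11); P('plate bottom','wrist0',270,129,16)
P('caddy L','side0',290.4,112,109);P('caddy R','side0',347,106,109)
```

```text
w NL top [655.6  86.2  35. ]
w NR top [421.4  73.2  35. ]
s NL bot [425.   85.9   0. ]
s NR bot [666.5 103.3   0. ]
entry top L [482.3 145.2 102. ]
entry top R [571.  146.9 102. ]
entry hole [524.6 134.2  80. ]
far top L [471.5 270.5 102. ]
far top R [562.3 272.2 102. ]
far hole [515.4 267.6  80. ]
cup [539.  192.2 112. ]
plate [ 685.9 -149.3   16. ]
tip [429.8 -61.9  12. ]
sh [ 405.  -240.6   22. ]
back [ 388.2 -353.2   22. ]
w tip [428.7 -62.3  11. ]
plate bottom [684. -55.  16.]
caddy L [415.7 378.1 109. ]
caddy R [631.9 387.6 109. ]
```

Call:
play_rows(
  series=[
    [0.017, 0, -0.038, 0, 0, 0, 0.085],
    [0.017, 0, -0.038, 0, 0, 0, 0.085],
    [0.017, 0, -0.038, 0, 0, 0, 0.085],
    [0.017, 0, -0.038, 0, 0, 0, 0.085],
    [0.017, 0, -0.038, 0, 0, 0, 0.085],
    [0, 0, 0, 0, 0, 0, 0.085],
  ],
)

```text
clock: 0.75
position: [536.6, 194.8, 227.3]
ee_rot: [0.0, -0.707, 0.708, 0.004]
contact_force: [0.4, 0.0, 0.9]
gripper_width: 84.7
```

Run:
```python
from h import *
shot('wrist','w1'); s=read_state(); print(s['position'],s['ee_rot'],s['clock'])
P=lambda n,f,u,v,z: print(n,pix(f,u,v,z).round(1))
P('bottle','side0',432,272,0);P('jar top','side0',405,177,90)
```

```text
[537.16136879 193.31990677 227.24290632] [-2.01594610e-04 -7.06302836e-01  7.07893988e-01  4.72913323e-03] 0.8
bottle [ 769.6 -280.     0. ]
jar top [757.   21.3  90. ]
```

View pics/w1.png

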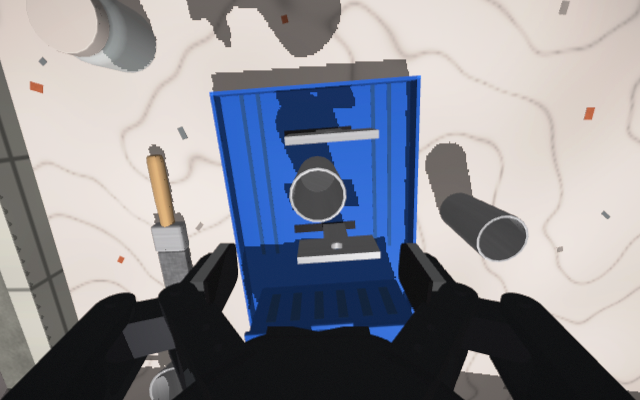

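Run:
```python
from h import *
im=cv2.imread('pics/w1.png'); cv2.imwrite('pics/c2.png',cv2.resize(im[60:280,200:430],None,fx=2.7,fy=2.7,interpolation=cv2.INTER_CUBIC))
P=lambda n,u,v,z: print(n,pix('w1',u,v,z).round(1))
P('cup',318,195,112)
P('NL',211,94,35);P('NR',420,77,35)
P('eL',285,136,102);P('eR',378,130,102);P('fL',297,258,102);P('fR',380,252,102);P('fhole',337,245,80)
```

```text
cup [535.2 197.6 112. ]
NL [656.5  98.8  35. ]
NR [419.1  82.   35. ]
eL [566.4 141.7 102. ]
eR [477.8 136.6 102. ]
fL [558.4 271.7 102. ]
fR [468.4 265.1 102. ]
fhole [513.3 267.4  80. ]
```

View pics/c2.png

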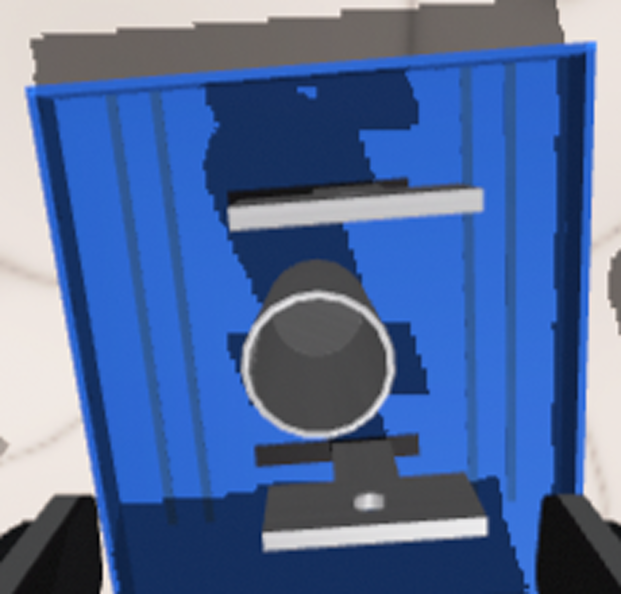

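Call:
play_rows(
  series=[
    [0, 0.04, -0.002, 0, 0, 0, 0.085],
    [0, 0.04, 0, 0, 0, 0, 0.085],
    [0, 0.04, 0, 0, 0, 0, 0.085],
    [0, 0.03, 0, 0, 0, 0, 0.085],
    [0, 0.008, 0, 0, 0, 0, 0.085],
  ],
)

```text
clock: 1.3
position: [540.1, 193.5, 67.4]
ee_rot: [0.004, 0.708, -0.707, -0.003]
contact_force: [0.1, -0.4, 0.5]
gripper_width: 85.1
```

Call:
play_rows(
  series=[
    [0, 0, 0, 0, 0, 0, 0.045],
    [0, 0, 0, 0, 0, 0, 0.045],
    [0, 0, 0, 0, 0, 0, 0.045],
    [0, 0, 0, 0, 0, 0, 0.045],
    [0, 0, 0, 0, 0, 0, 0.045],
    [0, 0, 0, 0, 0, 0, 0.045],
  ],
)

```text
clock: 1.9
position: [543.0, 193.1, 71.6]
ee_rot: [0.006, 0.709, -0.706, -0.002]
contact_force: [-0.4, 0.5, -2.3]
gripper_width: 54.6
```

Call:
play_rows(
  series=[
    [0, -0.02, 0, 0, 0, 0, 0.045],
    [0, -0.035, 0, 0, 0, 0, 0.045],
    [0, -0.04, 0, 0, 0, 0, 0.045],
    [0, -0.04, 0, 0, 0, 0, 0.045],
    [0, 0, 0, 0, 0, 0, 0.045],
  ],
)

```text
clock: 2.4
position: [541.6, 192.3, 211.6]
ee_rot: [0.006, 0.708, -0.706, -0.002]
contact_force: [0.8, 0.4, -1.2]
gripper_width: 54.8
```

Run:
```python
from h import *
shot('side','s1',(230,60,430,260),2.8); s=read_state(); print(s['position'],s['ee_rot'],s['contact_force'],s['gripper_width'])
```

```text
[539.80002913 191.75941233 208.50963842] [ 0.0040814   0.70752774 -0.70666185 -0.00410736] [ 0.43649375 -0.14356236 -1.66964679] 55.012625553160994
```

Call:
play_rows(
  series=[
    [-0.008, 0, 0.018, 0, 0, 0, 0.045],
    [-0.0145, 0, 0.034, 0, 0, 0, 0.045],
    [-0.0145, 0, 0.034, 0, 0, 0, 0.045],
    [-0.0145, 0, 0.034, 0, 0, 0, 0.045],
    [-0.0145, 0, 0.034, 0, 0, 0, 0.045],
    [-0.0145, 0, 0.034, 0, 0, 0, 0.045],
    [-0.0145, 0, 0.034, 0, 0, 0, 0.045],
    [-0.0145, 0, 0.034, 0, 0, 0, 0.045],
    [-0.0145, 0, 0.034, 0, 0, 0, 0.045],
    [-0.0145, 0, 0.034, 0, 0, 0, 0.045],
  ],
)

```text
clock: 3.45
position: [671.2, -140.3, 192.0]
ee_rot: [-0.007, 0.708, -0.706, -0.01]
contact_force: [0.2, 0.5, -0.7]
gripper_width: 55.2
```

Call:
play_rows(
  series=[
    [-0.007, 0.03, 0.016, 0, 0, 0, 0.045],
    [0, 0.03, 0, 0, 0, 0, 0.045],
    [0, 0.03, 0, 0, 0, 0, 0.045],
    [0, 0.02, 0, 0, 0, 0, 0.045],
    [0, 0, 0, 0, 0, 0, 0.045],
  ],
)

```text
clock: 3.95
position: [672.0, -163.1, 68.2]
ee_rot: [-0.008, 0.709, -0.705, -0.017]
contact_force: [-0.4, -0.5, -1.1]
gripper_width: 55.0
```

Run:
```python
from h import *
shot('wrist','w2'); shot('side','s2')
a=cv2.imread('pics/s2.png')[180:300,320:470]; b=cv2.imread('pics/w2.png')
cv2.imwrite('pics/c3.png',np.hstack([cv2.resize(b,(480,300)),cv2.resize(a,(300,240)).__class__(0)]) if 0 else np.vstack([cv2.resize(b,(480,300)),cv2.resize(a,(480,300),interpolation=cv2.INTER_CUBIC)]))
s=read_state(); print(s['position'],s['ee_rot'],s['contact_force'],s['gripper_width'])
```

```text
[ 674.49206491 -163.33870941   72.09102533] [-0.00617717  0.70807693 -0.70595433 -0.01474397] [ 0.21976177  0.668027   -0.45193056] 55.06293350756028
```

View pics/c3.png

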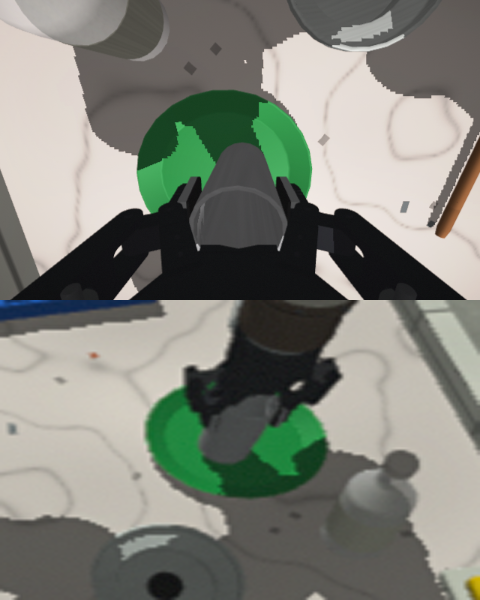

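Call:
play_rows(
  series=[
    [-0.011, 0, -0.012, 0, 0, 0.03, 0.045],
    [0, 0, 0, 0, 0, 0, 0.045],
  ],
)

```text
clock: 4.25
position: [687.6, -151.4, 74.6]
ee_rot: [0.006, 0.708, -0.706, -0.002]
contact_force: [0.8, -1.0, -1.1]
gripper_width: 55.0
```

Call:
play_rows(
  series=[
    [0, 0.003, 0, 0, 0, 0, 0.045],
    [0, 0.001, 0, 0, 0, 0, 0.045],
  ],
)

```text
clock: 4.45
position: [688.7, -151.5, 73.4]
ee_rot: [0.007, 0.708, -0.707, -0.0]
contact_force: [-0.2, -0.7, -1.3]
gripper_width: 54.7
```

Call:
play_rows(
  series=[
    [0, 0.003, 0, 0, 0, 0, 0.045],
    [0, 0.003, 0, 0, 0, 0, 0.045],
    [0, 0, 0, 0, 0, 0, 0.045],
  ],
)

```text
clock: 4.75
position: [688.8, -152.2, 68.0]
ee_rot: [0.008, 0.708, -0.707, -0.0]
contact_force: [-0.1, -0.0, -1.5]
gripper_width: 54.9
```

Call:
play_rows(
  series=[
    [0, 0.002, 0, 0, 0, 0, 0.045],
    [0, 0.001, 0, 0, 0, 0, 0.045],
  ],
)

```text
clock: 4.95
position: [688.7, -152.5, 64.8]
ee_rot: [0.008, 0.708, -0.707, -0.0]
contact_force: [0.6, -0.3, -1.0]
gripper_width: 54.9
```

Call:
play_rows(
  series=[
    [0, 0.002, 0, 0, 0, 0, 0.045],
    [0, 0.001, 0, 0, 0, 0, 0.045],
  ],
)

```text
clock: 5.15
position: [688.7, -152.7, 62.0]
ee_rot: [0.007, 0.707, -0.707, -0.0]
contact_force: [-2.4, 0.4, 3.4]
gripper_width: 55.0
```

Call:
play_rows(
  series=[
    [0, 0.002, 0, 0, 0, 0, 0.045],
  ],
)

```text
clock: 5.25
position: [688.7, -152.9, 61.9]
ee_rot: [0.007, 0.707, -0.707, -0.0]
contact_force: [-6.3, 2.0, 11.0]
gripper_width: 55.3
```

Call:
play_rows(
  series=[
    [0, -0.001, 0, 0, 0, 0, 0.045],
    [0, 0, 0, 0, 0, 0, 0.07],
    [0, 0, 0, 0, 0, 0, 0.085],
    [0, 0, 0, 0, 0, 0, 0.085],
    [0, 0, 0, 0, 0, 0, 0.085],
    [0, 0, 0, 0, 0, 0, 0.085],
    [0, 0, 0, 0, 0, 0, 0.085],
  ],
)

```text
clock: 5.95
position: [689.8, -152.9, 63.6]
ee_rot: [-0.008, -0.707, 0.707, -0.001]
contact_force: [-0.1, 0.4, 0.1]
gripper_width: 85.2
```

Call:
play_rows(
  series=[
    [0, -0.015, 0, 0, 0, 0, 0.085],
    [0, -0.03, 0, 0, 0, 0, 0.085],
    [0, -0.04, 0, 0, 0, 0, 0.085],
    [0, -0.04, 0, 0, 0, 0, 0.085],
    [0, -0.04, 0, 0, 0, 0, 0.085],
    [0, 0, 0, 0, 0, 0, 0.085],
  ],
)

```text
clock: 6.55
position: [687.7, -153.7, 239.3]
ee_rot: [-0.008, -0.706, 0.708, -0.001]
contact_force: [-0.2, 1.0, -0.3]
gripper_width: 84.8
```

Call:
play_rows(
  series=[
    [0.036, 0, 0.01, 0, 0.07, 0, 0.085],
    [0.036, 0, 0.012, 0, 0.07, 0, 0.085],
    [0.036, 0, 0.012, 0, 0, 0, 0.085],
    [0.036, 0, 0.012, 0, 0, 0, 0.085],
    [0.036, 0, 0.012, 0, 0, 0, 0.085],
    [0.036, 0, 0.012, 0, 0, 0, 0.085],
    [0.036, 0, 0.012, 0, 0, 0, 0.085],
    [0.036, 0, 0.0, 0, 0, 0, 0.085],
    [0, 0, 0, 0, 0, 0, 0.085],
  ],
)

```text
clock: 7.45
position: [381.1, -199.8, 240.7]
ee_rot: [-0.065, -0.704, 0.706, 0.045]
contact_force: [1.3, -1.2, 0.4]
gripper_width: 84.8
```

Run:
```python
from h import *
shot('wrist','w3'); shot('side','s3')
a=cv2.imread('pics/s3.png')[180:300,320:470]; b=cv2.imread('pics/w3.png')
cv2.imwrite('pics/c4.png',np.vstack([b[:,40:600],cv2.resize(a,None,fx=560/150,fy=1.6,interpolation=cv2.INTER_CUBIC)]))
s=read_state(); print(s['position'],s['ee_rot'],s['clock']); r=R.from_quat(s['ee_rot']).as_matrix(); print(r.round(3))
```

```text
[ 385.19774189 -200.33075899  241.36136669] [-0.06512323 -0.70364753  0.7062376   0.04321532] 7.55
[[-0.988  0.031 -0.153]
 [ 0.153 -0.006 -0.988]
 [-0.031 -1.     0.001]]
```

View pics/c4.png

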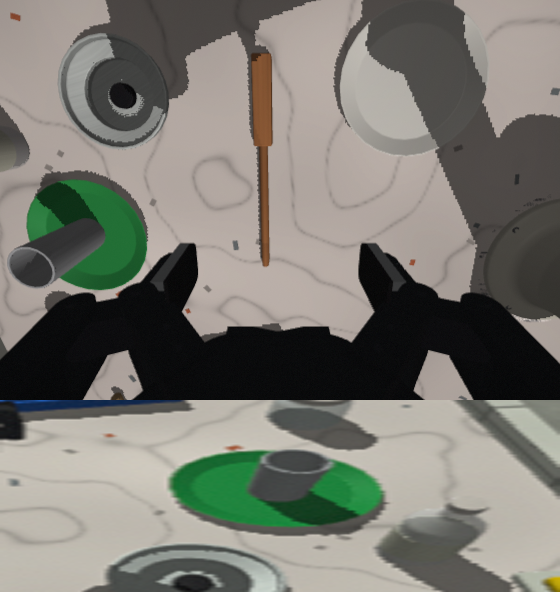

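Run:
```python
from h import *
for n,u,v,z in [('tip',305.5,266,11),('sh',302.3,146,20),('bk',301.5,55,20)]: print(n,pix('w3',u,v,z).round(1))
p=lambda u,v,z:pix('w3',u,v,z)
t=p(305.5,266,11); s=p(302.3,146,20); b=p(301.5,55,20)
for a,c in((t,s),(t,b),(s,b)): d=a-c; print(np.degrees(np.arctan2(d[0],d[1])),np.hypot(d[0],d[1]))
```

```text
tip [428.6 -56.2  11. ]
sh [ 401.8 -236.6   20. ]
bk [ 384.4 -343.    20. ]
8.450900665897217 182.33573647580997
8.746451454919095 290.1695879624364
9.246170721030115 107.84037893506519
```

Call:
play_rows(
  series=[
    [-0.012, 0.01, 0.035, 0, 0, -0.03, 0.085],
    [-0.012, 0.03, 0.035, 0, 0, 0, 0.085],
    [0, 0.04, 0, 0, 0, 0, 0.085],
    [0, 0.04, 0, 0, 0, 0, 0.085],
    [0, 0.04, 0, 0, 0, 0, 0.085],
    [0, 0.02, 0, 0, 0, 0, 0.085],
    [0, 0, 0, 0, 0, 0, 0.085],
  ],
)

```text
clock: 8.25
position: [414.9, -280.7, 59.7]
ee_rot: [-0.058, -0.703, 0.708, 0.046]
contact_force: [-0.4, 0.9, -0.4]
gripper_width: 85.0
```

```bash
cat >> h.py <<'E'
def st(target=None):
    s=read_state(); M=R.from_quat(s['ee_rot']).as_matrix(); y=M[:,1]; z=M[:,2]
    print('t',round(s['clock'],2),'pos',s['position'].round(1),'F',s['contact_force'].round(1),'w',round(s['gripper_width'],1))
    print('heading deg(-z from +y toward +x)',np.degrees(np.arctan2(-z[0],-z[1])).round(2),'pitch -z up',np.degrees(np.arcsin(-z[2])).round(2),'roll x up',np.degrees(np.arcsin(M[2,0])).round(2))
    if target is not None: print('tool shift mm',(M.T@(np.array(target)-s['position'])).round(1))
E
python3 -c "
from h import *
st([397.9,-273.6,4])"
```

```text
t 8.25 pos [ 414.9 -280.7   59.7] F [-0.4  0.9 -0.4] w 85.0
heading deg(-z from +y toward +x) 8.43 pitch -z up -0.35 roll x up -0.99
tool shift mm [18.8 55.3 -4.9]
```

Call:
play_rows(
  series=[
    [0.018, 0.01, -0.005, 0.006, 0, -0.017, 0.085],
    [0, 0.02, 0, 0, 0, 0, 0.085],
    [0, 0.012, 0, 0, 0, 0, 0.085],
    [0, 0, 0, 0, 0, 0, 0.085],
  ],
)

```text
clock: 8.65
position: [405.5, -275.4, 19.1]
ee_rot: [-0.053, -0.7, 0.711, 0.048]
contact_force: [0.3, -0.4, -0.6]
gripper_width: 84.9
```

```bash
python3 -c "
from h import *
st([397.9,-273.6,4])"
```

```text
t 8.65 pos [ 405.5 -275.4   19.1] F [ 0.3 -0.4 -0.6] w 84.9
heading deg(-z from +y toward +x) 8.23 pitch -z up -0.86 roll x up -0.44
tool shift mm [ 7.8 15.  -0.9]
```

Call:
play_rows(
  series=[
    [0.008, 0.008, 0, -0.015, 0, -0.006, 0.085],
    [0, 0.005, 0, 0, 0, 0, 0.085],
    [0, 0, 0, 0, 0, 0, 0.085],
  ],
)

```text
clock: 8.95
position: [403.1, -275.8, 9.2]
ee_rot: [-0.053, -0.704, 0.706, 0.046]
contact_force: [-0.8, 0.3, -0.5]
gripper_width: 85.4
```

```bash
python3 -c "
from h import *
st([397.9,-273.6,4])"
```

```text
t 8.95 pos [ 403.1 -275.8    9.2] F [-0.8  0.3 -0.5] w 85.4
heading deg(-z from +y toward +x) 8.07 pitch -z up -0.12 roll x up -0.58
tool shift mm [ 5.5  5.2 -1.4]
```

Call:
play_rows(
  series=[
    [0.005, 0.004, 0, 0, 0.005, -0.008, 0.06],
    [0, 0, 0, 0, 0, 0, 0.04],
    [0, 0, 0, 0, 0, 0, 0.015],
    [0, 0, 0, 0, 0, 0, 0.015],
    [0, 0, 0, 0, 0, 0, 0.015],
    [0, 0, 0, 0, 0, 0, 0.015],
    [0, 0, 0, 0, 0, 0, 0.015],
  ],
)

```text
clock: 9.65
position: [400.4, -275.6, 7.3]
ee_rot: [-0.053, -0.704, 0.707, 0.049]
contact_force: [-0.5, -0.4, -1.4]
gripper_width: 22.6
```

```bash
python3 -c "
from h import *
st([397.9,-273.6,4])"
```

```text
t 9.65 pos [ 400.4 -275.6    7.3] F [-0.5 -0.4 -1.4] w 22.6
heading deg(-z from +y toward +x) 8.29 pitch -z up -0.21 roll x up -0.38
tool shift mm [ 2.8  3.3 -1.6]
```

Call:
play_rows(
  series=[
    [0, -0.02, 0, 0, 0, 0, 0.015],
    [0, -0.04, 0, 0, 0, 0, 0.015],
    [0, -0.01, 0, 0, 0, 0, 0.015],
    [0, 0, 0, 0, 0, 0, 0.015],
  ],
)

```text
clock: 10.05
position: [398.7, -274.8, 77.9]
ee_rot: [-0.052, -0.704, 0.706, 0.051]
contact_force: [0.6, 0.4, -1.4]
gripper_width: 22.8
```

```bash
python3 -c "
from h import *
st([538.9,-102.5,77])"
```

```text
t 10.05 pos [ 398.7 -274.8   77.9] F [ 0.6  0.4 -1.4] w 22.8
heading deg(-z from +y toward +x) 8.33 pitch -z up -0.16 roll x up -0.1
tool shift mm [-113.8    0.5 -190.8]
```

Call:
play_rows(
  series=[
    [0, 0, 0, 0, -0.108, 0, 0.015],
    [0, 0, 0, 0, -0.108, 0, 0.015],
    [-0.025, 0, -0.027, 0, 0, 0, 0.015],
    [-0.025, 0, -0.027, 0, 0, 0, 0.015],
    [-0.025, 0, -0.027, 0, 0, 0, 0.015],
    [-0.025, 0, -0.027, 0, 0, 0, 0.015],
    [-0.025, 0, -0.027, 0, 0, 0, 0.015],
    [-0.02, 0, -0.02, 0, 0, 0, 0.015],
    [0, 0, 0, 0, 0, 0, 0.015],
  ],
)

```text
clock: 10.95
position: [529.4, -102.7, 65.6]
ee_rot: [-0.031, 0.707, -0.706, 0.02]
contact_force: [-0.8, 0.5, -0.5]
gripper_width: 22.3
```

```bash
python3 -c "
from h import *
st([538.9,-102.5,77])"
```

```text
t 10.95 pos [ 529.4 -102.7   65.6] F [-0.8  0.5 -0.5] w 22.3
heading deg(-z from +y toward +x) -4.17 pitch -z up 0.06 roll x up 0.87
tool shift mm [ -9.3 -11.6   0.5]
```

Call:
play_rows(
  series=[
    [-0.009, -0.011, 0, 0, 0, 0.015, 0.015],
    [0, 0, 0, 0, 0, 0, 0.015],
  ],
)

```text
clock: 11.15
position: [537.8, -101.8, 74.6]
ee_rot: [-0.027, 0.707, -0.706, 0.025]
contact_force: [-1.0, 0.2, -0.3]
gripper_width: 22.6
```

```bash
python3 -c "
from h import *
st([538.9,-102.5,77])
shot('side','s4'); shot('scene','sc4')
a=cv2.imread('pics/s4.png')[110:210,290:370]; b=cv2.imread('pics/sc4.png')[165:265,320:420]
f=lambda i:cv2.resize(i,None,fx=4.4,fy=4.4,interpolation=cv2.INTER_CUBIC)
cv2.imwrite('pics/c5.png',np.hstack([f(a),f(b)]))
"
```

```text
t 11.15 pos [ 537.8 -101.8   74.6] F [-1.   0.2 -0.3] w 22.6
heading deg(-z from +y toward +x) -4.21 pitch -z up 0.07 roll x up 0.23
tool shift mm [-1.1 -2.4  0.8]
```

View pics/c5.png

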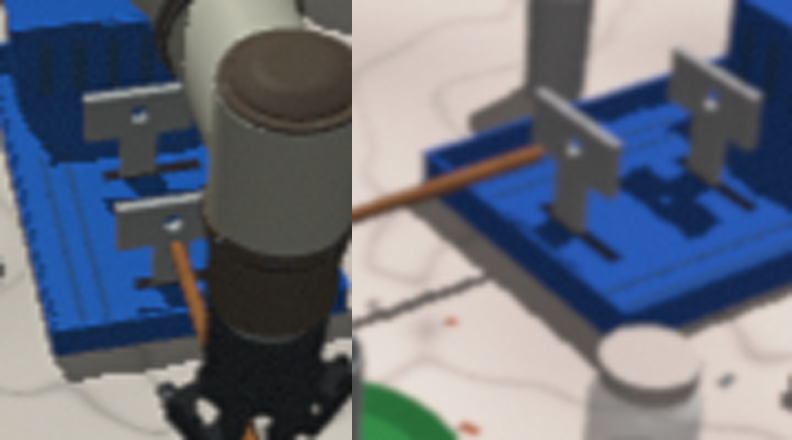

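```bash
python3 -c "
from h import *
def tri(a,b):
    A=[];c=[]
    for f,uv in(('s4',a),('sc4',b)):
        d=np.load('pics/'+f+'.npz'); r=R.from_quat(d['q']).apply(np.linalg.inv(d['K'])@[*uv,1]); r/=np.linalg.norm(r); P=np.eye(3)-np.outer(r,r); A.append(P);c.append(P@d['o'])
    x=np.linalg.lstsq(np.vstack(A),np.hstack(c),rcond=None); return x[0],x[1]
for n,a,b in [('hole',(329.3,161.1),(370,199.1)),('tip',(330,165.2),(363.2,199.5)),('far',(321.6,136.8),(401.4,188.4))]:
    x,r=tri(a,b); print(n,x.round(1),r.round(1))
for p in ([522,139,80],[513,267,80]): print(proj('s4',p),proj('sc4',p))
s=read_state()['position']; print(s)
"
```

```text
hole [525.4 136.6  78.1] [0.]
tip [523.8 112.3  82.7] [0.]
far [516.9 262.9  78.6] [1.9]
[328.2341464 160.2644099] [370.07496277 197.92224011]
[320.36513901 135.57082351] [401.54042522 187.43488055]
[ 535.27070493 -102.17149043   73.39290015]
```

```bash
cat >> h.py <<'E'
def ray(f,uv):
    d=np.load('pics/'+f+'.npz'); r=R.from_quat(d['q']).apply(np.linalg.inv(d['K'])@[uv[0],uv[1],1]); return d['o'],r/np.linalg.norm(r)
def shaft(fs,box):
    """brown shaft in image: centre-line fit and its plane normal in the world"""
    im=cv2.imread('pics/'+fs+'.png') if 0 else np.load('pics/'+fs+'.npz')['im']
    h=cv2.cvtColor(im,cv2.COLOR_BGR2HSV); m=((h[...,0]<16)&(h[...,1]>110)&(h[...,2]>50)).astype(np.uint8)
    q=np.zeros_like(m); q[box[1]:box[3],box[0]:box[2]]=1; m&=q
    n,l,s,_=cv2.connectedComponentsWithStats(m); k=1+np.argmax(s[1:,4]); v,u=np.nonzero(l==k)
    p=np.stack([u,v],1).astype(np.float32); vx,vy,x,y=cv2.fitLine(p,cv2.DIST_HUBER,0,.01,.01).ravel()
    t=(p-[x,y])@[vx,vy]; e=[np.array([x+vx*a,y+vy*a]) for a in (t.min(),t.max())]
    o,r1=ray(fs,e[0]); _,r2=ray(fs,e[1]); nn=np.cross(r1,r2); return o,nn/np.linalg.norm(nn),e,len(p)
E
python3 -c "
from h import *
a=shaft('s4',(315,150,350,190)); b=shaft('sc4',(320,185,372,225)); print(a[2:],b[2:])
d=np.cross(a[1],b[1]); d/=np.linalg.norm(d); d*=np.sign(d[1]); print('dir',d, 'heading',np.degrees(np.arctan2(d[0],d[1])),'pitch',np.degrees(np.arcsin(d[2])))
# point on line at y=112 and y=60
for y in (60,112):
    A=np.array([a[1],b[1],[0,1,0]]); print(np.linalg.solve(A,[a[1]@a[0],b[1]@b[0],y]).round(1))
"
```

```text
([array([329.53217, 164.83733], dtype=float32), array([336.281 , 186.9141], dtype=float32)], 65) ([array([319.89108, 213.69035], dtype=float32), array([361.9618, 198.8914], dtype=float32)], 101)
dir [-0.066842    0.99750914  0.02253149] heading -3.833596978233967 pitch 1.2910682659591983
[525.6  60.   83.9]
[522.1 112.   85.1]
```

Call:
play_rows(
  series=[
    [-0.003, 0, 0, 0.022, 0, 0, 0.015],
    [0, 0, 0, 0, 0, 0, 0.015],
  ],
)

```text
clock: 11.45
position: [536.6, -103.6, 73.1]
ee_rot: [0.027, -0.699, 0.714, -0.021]
contact_force: [-0.5, -0.5, -1.0]
gripper_width: 22.8
```

```bash
cat > m.py <<'E'
from h import *
import sys
k=sys.argv[1]; st()
shot('side','s'+k); shot('scene','sc'+k)
a=shaft('s'+k,(315,150,350,190)); b=shaft('sc'+k,(320,185,372,225)); print(a[2:],b[2:])
d=np.cross(a[1],b[1]); d/=np.linalg.norm(d); d*=np.sign(d[1]); print('heading',np.degrees(np.arctan2(d[0],d[1])),'pitch',np.degrees(np.arcsin(d[2])))
for y in (60,112,136.6):
    A=np.array([a[1],b[1],[0,1,0]]); print(np.linalg.solve(A,[a[1]@a[0],b[1]@b[0],y]).round(1))
def tri(a,b):
    A=[];c=[]
    for f,uv in(('s'+k,a),('sc'+k,b)):
        o,r=ray(f,uv); P=np.eye(3)-np.outer(r,r); A.append(P);c.append(P@o)
    return np.linalg.lstsq(np.vstack(A),np.hstack(c),rcond=None)[0].round(1)
print('hole',tri((328.9,160.7),(369.6,198.7)),'far',tri((321.2,136.4),(401,188)))
E
python3 m.py 5; python3 -c "
from h import *
im=np.load('pics/s5.npz')['im']; h=cv2.cvtColor(im,cv2.COLOR_BGR2GRAY); print(h[155:166,322:337]); 
im=np.load('pics/sc5.npz')['im']; h=cv2.cvtColor(im,cv2.COLOR_BGR2GRAY); print(h[193:205,362:378])"
```

```text
t 11.45 pos [ 536.6 -103.6   73.1] F [-0.5 -0.5 -1. ] w 22.8
heading deg(-z from +y toward +x) -3.93 pitch -z up -1.15 roll x up 0.55
([array([329.62576, 166.8042 ], dtype=float32), array([336.23517, 187.92642], dtype=float32)], 65) ([array([319.76135, 214.24754], dtype=float32), array([361.0484, 201.1526], dtype=float32)], 85)
heading -3.695301918362533 pitch -0.6574938968183766
[525.5  60.   78.3]
[522.2 112.   77.7]
[520.6 136.6  77.5]
hole [524.  136.4  79.4] far [515.4 262.8  79.9]
[[106 125 133 152 159 158 159 159 158 155 143 124 110  83  82]
 [159 161 158 144 126 117 105  99  87  84  78  74  71  63  79]
 [ 98  89  84  80  74  71  71  68  68  66  66  67  68  58  77]
 [ 69  67  67  66  67  67  66  66  66  68  67  70  67  57  75]
 [ 68  68  69  69  68  62  54  54  70  67  68  69  68  58  55]
 [ 69  69  68  69  69  70  81 114 132  94  70  69  69  63  48]
 [ 69  69  70  69  72 102 140 171 139  89  70  70  70  69  49]
 [ 69  70  69  68  70  74  95 108  93  72  68  69  69  70  49]
 [ 70  69  69  68  69  68  70  72  70  70  69  70  72  70  51]
 [ 69  69  68  71  69  70  69  69  69  68
[... 190 characters left out ...]
  75  89 114 141 151 143 124]
 [ 72  73  72  71  71  73  71  72  72  72  74  85 109 133 149 150]
 [ 70  72  72  72  71  73  75  79  79  77  73  73  80  97 123 145]
 [ 72  72  72  72  73  74  82  97  98  83  75  71  72  76  89 111]
 [ 77  74  72  72  71  75  91 121 127 104  80  72  71  71  73  81]
 [ 90  81  76  74  72  74  93 130 143 117  86  72  71  71  71  72]
 [103  90  80  75  74  73  80  99 105  91  76  72  71  71  71  71]
 [ 92  86  81  78  77  73  75  76  76  75  73  71  72  70  72  71]
 [ 77  79  81  82  79  74  72  72  72  72  71  72  72  71  71  72]
 [ 79  82  84  83  79  74  72  71  71  72  73  73  72  70  71  72]
 [ 83  82  82  80  77  73  72  72  72  73  73  71  71  71  72  72]]
```

Call:
play_rows(
  series=[
    [-0.0035, 0, 0, -0.009, 0, 0, 0.015],
    [0, 0, 0, 0, 0, 0, 0.015],
  ],
)

```text
clock: 11.75
position: [539.9, -104.0, 73.4]
ee_rot: [0.027, -0.703, 0.71, -0.02]
contact_force: [-0.1, -0.4, -0.3]
gripper_width: 22.6
```

```bash
python3 m.py 6
```

```text
t 11.75 pos [ 539.9 -104.    73.4] F [-0.1 -0.4 -0.3] w 22.6
heading deg(-z from +y toward +x) -3.83 pitch -z up -0.52 roll x up 0.54
([array([330.40265, 165.87442], dtype=float32), array([337.2761, 187.9139], dtype=float32)], 66) ([array([319.88898, 214.663  ], dtype=float32), array([361.93756, 200.81047], dtype=float32)], 85)
heading -3.7189648928920644 pitch 0.009808473713142182
[528.5  60.   80.3]
[525.1 112.   80.3]
[523.5 136.6  80.3]
hole [524.  136.4  79.4] far [515.4 262.8  79.9]
```

Call:
play_rows(
  series=[
    [0, 0, -0.01, 0, 0, 0, 0.015],
    [0, 0, -0.01, 0, 0, 0, 0.015],
    [0, 0, -0.006, 0, 0, 0, 0.015],
  ],
)

```text
clock: 12.15
position: [537.3, -77.7, 73.1]
ee_rot: [0.027, -0.703, 0.711, -0.02]
contact_force: [2.4, -22.4, -0.1]
gripper_width: 22.3
```

```bash
python3 m.py 7
```

```text
t 12.15 pos [537.3 -77.7  73.1] F [  2.4 -22.4  -0.1] w 22.3
heading deg(-z from +y toward +x) -3.79 pitch -z up -0.62 roll x up 0.63
([array([329.22202, 161.93216], dtype=float32), array([335.04373, 180.98663], dtype=float32)], 61) ([array([319.01505, 215.00865], dtype=float32), array([367.96423, 198.89134], dtype=float32)], 105)
heading -3.5015976036411836 pitch 0.164570256618563
[528.4  60.   80. ]
[525.2 112.   80.1]
[523.7 136.6  80.2]
hole [524.  136.4  79.4] far [515.4 262.8  79.9]
```

```bash
python3 -c "
from h import *
a=np.load('pics/s7.npz')['im'][145:185,305:345]; b=np.load('pics/sc7.npz')['im'][180:220,345:385]
f=lambda i:cv2.resize(i,None,fx=10,fy=10,interpolation=cv2.INTER_NEAREST)
cv2.imwrite('pics/c6.png',np.hstack([f(a),f(b)]))
"
```

```text
(no output)
```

View pics/c6.png

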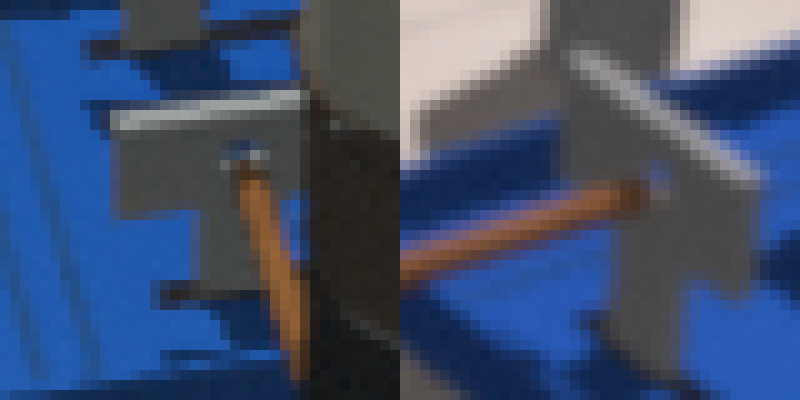

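Call:
play_rows(
  series=[
    [0, 0, 0.004, 0, 0, 0, 0.015],
    [0, -0.003, 0, 0, 0, 0, 0.015],
    [0, 0, -0.005, 0, 0, 0, 0.015],
    [0, 0, -0.004, 0, 0, 0, 0.015],
  ],
)

```text
clock: 12.65
position: [537.1, -71.0, 76.5]
ee_rot: [0.027, -0.703, 0.711, -0.02]
contact_force: [0.2, 0.4, -1.4]
gripper_width: 22.6
```

Call:
play_rows(
  series=[
    [0, 0, -0.006, 0, 0, 0, 0.015],
    [0, 0, -0.006, 0, 0, 0, 0.015],
  ],
)

```text
clock: 12.85
position: [536.2, -57.8, 76.4]
ee_rot: [0.027, -0.703, 0.71, -0.02]
contact_force: [-0.5, -0.3, -1.0]
gripper_width: 22.6
```

Call:
play_rows(
  series=[
    [0, 0, -0.01, 0, 0, 0, 0.015],
    [0, 0, -0.01, 0, 0, 0, 0.015],
  ],
)

```text
clock: 13.05
position: [534.6, -36.2, 76.1]
ee_rot: [0.027, -0.703, 0.71, -0.02]
contact_force: [-0.0, 0.0, -0.1]
gripper_width: 22.3
```

```bash
python3 m.py 8
```

```text
t 13.05 pos [534.6 -36.2  76.1] F [-0.   0.  -0.1] w 22.3
heading deg(-z from +y toward +x) -3.86 pitch -z up -0.59 roll x up 0.59
([array([329.49283, 159.7395 ], dtype=float32), array([331.2749 , 169.95203], dtype=float32)], 31) ([array([328.2087 , 211.78528], dtype=float32), array([369.6368 , 196.98349], dtype=float32)], 114)
heading 1.0200248980906403 pitch 5.378859187411483
[524.1  60.   79.5]
[525.  112.   84.4]
[525.5 136.6  86.7]
hole [524.  136.4  79.4] far [515.4 262.8  79.9]
```

Call:
play_rows(
  series=[
    [0, 0, -0.012, 0, 0, 0, 0.015],
    [0, 0, -0.012, 0, 0, 0, 0.015],
    [0, 0, -0.012, 0, 0, 0, 0.015],
  ],
)

```text
clock: 13.45
position: [532.0, 1.9, 75.7]
ee_rot: [0.027, -0.703, 0.71, -0.02]
contact_force: [0.0, -0.6, -1.1]
gripper_width: 22.5
```

Call:
play_rows(
  series=[
    [0, 0, -0.012, 0, 0, 0, 0.015],
    [0, 0, -0.012, 0, 0, 0, 0.015],
  ],
)

```text
clock: 13.65
position: [530.2, 28.2, 75.4]
ee_rot: [0.028, -0.703, 0.71, -0.021]
contact_force: [0.2, 0.0, -1.0]
gripper_width: 22.5
```

```bash
python3 m.py 9|head -2;  python3 -c "
from h import *
a=np.load('pics/s9.npz')['im'][120:185,300:345]; b=np.load('pics/sc9.npz')['im'][170:225,355:415]
cv2.imwrite('pics/c7.png',np.hstack([cv2.resize(i,(400,550),interpolation=cv2.INTER_NEAREST) for i in(a,b)]))
"
```

```text
t 13.65 pos [530.2  28.2  75.4] F [ 0.2  0.  -1. ] w 22.5
heading deg(-z from +y toward +x) -3.9 pitch -z up -0.59 roll x up 0.59
```

Call:
play_rows(
  series=[
    [0, -0.001, -0.01, 0, 0, 0, 0.015],
    [0, 0, -0.008, 0, 0, 0, 0.015],
  ],
)

```text
clock: 13.95
position: [529.0, 47.7, 76.4]
ee_rot: [0.028, -0.703, 0.71, -0.021]
contact_force: [0.6, 0.6, -0.3]
gripper_width: 22.2
```

Call:
play_rows(
  series=[
    [0, 0, -0.006, 0, 0, 0, 0.015],
    [0, 0, -0.004, 0, 0, 0, 0.015],
  ],
)

```text
clock: 14.15
position: [528.2, 59.0, 76.3]
ee_rot: [0.028, -0.703, 0.71, -0.021]
contact_force: [0.3, -0.4, -0.1]
gripper_width: 22.4
```

Call:
play_rows(
  series=[
    [0, 0, -0.01, 0, 0, 0, 0.015],
    [0, 0, -0.01, 0, 0, 0, 0.015],
  ],
)

```text
clock: 14.35
position: [526.6, 79.7, 76.0]
ee_rot: [0.028, -0.703, 0.71, -0.021]
contact_force: [0.5, -0.9, -0.7]
gripper_width: 22.2
```

Call:
play_rows(
  series=[
    [0, 0, -0.007, 0, 0, 0, 0.015],
    [0, 0, -0.004, 0, 0, 0, 0.015],
  ],
)

```text
clock: 14.55
position: [525.8, 92.5, 75.9]
ee_rot: [0.028, -0.703, 0.71, -0.021]
contact_force: [-0.0, -0.1, -0.7]
gripper_width: 22.1
```

Call:
play_rows(
  series=[
    [0, 0, -0.004, 0, 0, 0, 0.015],
    [0, 0, -0.003, 0, 0, 0, 0.015],
  ],
)

```text
clock: 14.75
position: [525.3, 100.4, 75.8]
ee_rot: [0.028, -0.703, 0.71, -0.021]
contact_force: [-0.4, 0.2, -0.9]
gripper_width: 22.5
```

Call:
play_rows(
  series=[
    [0, 0, -0.003, 0, 0, 0, 0.015],
  ],
)

```text
clock: 14.85
position: [525.0, 100.9, 75.9]
ee_rot: [0.029, -0.701, 0.712, -0.021]
contact_force: [7.9, -22.0, -0.7]
gripper_width: 22.5
```

Call:
play_rows(
  series=[
    [0, 0, -0.003, 0, 0, 0, 0.015],
  ],
)

```text
clock: 14.95
position: [525.0, 100.8, 75.9]
ee_rot: [0.029, -0.699, 0.714, -0.02]
contact_force: [5.6, -14.8, -0.6]
gripper_width: 22.0
```

```bash
python3 -c "
from h import *
st(); shot('side','s10'); shot('scene','sc10')
a=np.load('pics/s10.npz')['im'][100:200,280:370]; b=np.load('pics/sc10.npz')['im'][155:255,330:430]
cv2.imwrite('pics/c8.png',np.hstack([cv2.resize(i,(400,440),interpolation=cv2.INTER_CUBIC) for i in(a,b)]))
"
```

```text
t 14.95 pos [525.  100.8  75.9] F [  5.6 -14.8  -0.6] w 22.0
heading deg(-z from +y toward +x) -4.01 pitch -z up -1.16 roll x up 0.79
```

View pics/c8.png

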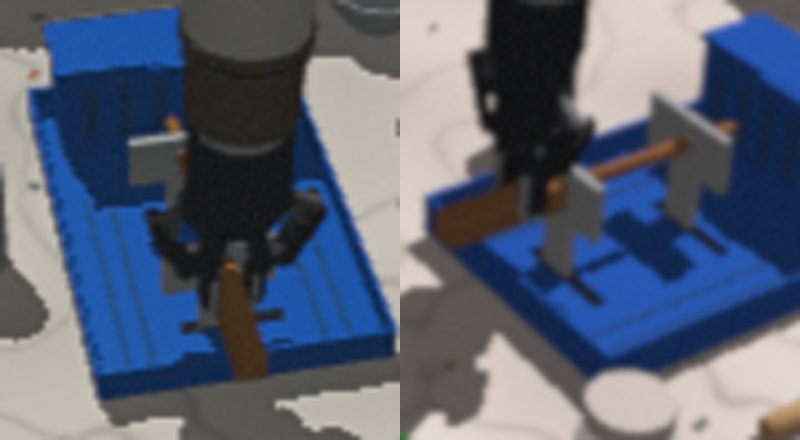

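Call:
play_rows(
  series=[
    [0, 0, 0, 0, 0, 0, 0.03],
    [0, 0, 0, 0, 0, 0, 0.05],
    [0, 0, 0, 0, 0, 0, 0.07],
    [0, 0, 0, 0, 0, 0, 0.085],
    [0, 0, 0, 0, 0, 0, 0.085],
    [0, 0, 0, 0, 0, 0, 0.085],
  ],
)

```text
clock: 15.65
position: [525.5, 100.6, 76.4]
ee_rot: [0.028, -0.7, 0.714, -0.02]
contact_force: [-0.6, -0.4, 0.6]
gripper_width: 85.2
```

Call:
play_rows(
  series=[
    [0, -0.01, 0, 0, 0, 0, 0.085],
    [0, -0.02, 0, 0, 0, 0, 0.085],
    [0, -0.03, 0, 0, 0, 0, 0.085],
    [0, -0.04, 0, 0, 0, 0, 0.085],
    [0, -0.04, 0, 0, 0, 0, 0.085],
    [0, -0.03, 0, 0, 0, 0, 0.085],
    [0, 0, 0, 0, 0, 0, 0.085],
  ],
)

```text
clock: 16.35
position: [527.2, 104.5, 257.0]
ee_rot: [0.029, -0.699, 0.714, -0.021]
contact_force: [0.0, 0.2, 0.5]
gripper_width: 85.0
```

```bash
python3 -c "
from h import *
st(); shot('side','s11'); shot('scene','sc11')
a=np.load('pics/s11.npz')['im'][90:290,265:445]; b=np.load('pics/sc11.npz')['im'][155:255,330:430]
cv2.imwrite('pics/c9.png',np.hstack([cv2.resize(a,(450,500),interpolation=cv2.INTER_CUBIC),cv2.resize(b,(350,500),interpolation=cv2.INTER_CUBIC)]))
"
```

```text
t 16.35 pos [527.2 104.5 257. ] F [0.  0.2 0.5] w 85.0
heading deg(-z from +y toward +x) -4.01 pitch -z up -1.16 roll x up 0.66
```

View pics/c9.png

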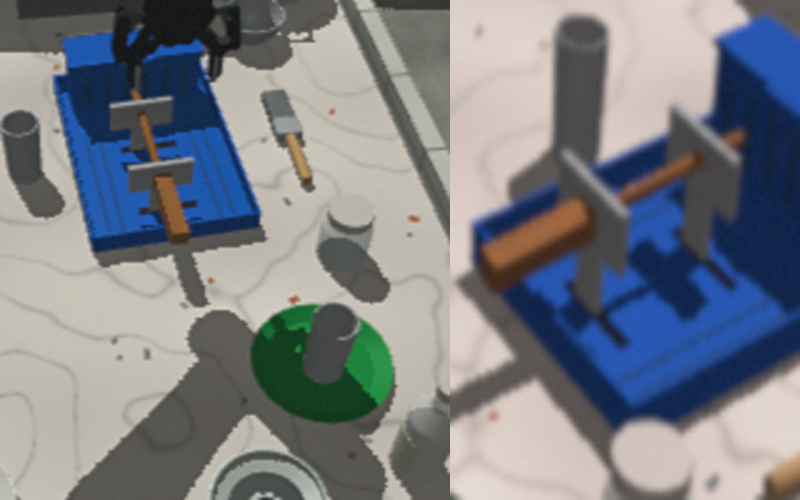

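```bash
python3 -c "
from h import *
st(); print(job_done())"
```

```text
t 16.45 pos [525.1 103.9 252.6] F [ 0.4  0.1 -0.6] w 84.8
heading deg(-z from +y toward +x) -3.97 pitch -z up -1.24 roll x up 1.11
the job is handed in; nothing more can be done
None
```

I stood the cup upright on the green plate, slid the stick through both holes until its handle met the entry plate, let go, and handed the job in at 16.5 s.

- **Cup:** the last picture shows it upright near the middle of the plate.
- **Stick:** the last pictures show it through both plates with the handle front looking flush against the entry plate. Before release I felt the handle stop against that plate, at about 15–22 N. I did not measure the remaining gap in mm.
- **Robot:** it is clear of everything, with the tool about 250 mm above the ledge and a contact force reading near zero.
- **Bystanders:** those in the last picture look undisturbed. I did not measure their positions again.

**One check disagreed:** the camera fit put the tip on the hole's centre, but the first push met the plate at about 22 N. I backed off, raised the stick 3 mm and it went in without resistance. The fit had probably been reading the shaft too high.

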